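# Sweep the specimen pucks into the pen

## Task

Sweep the three flat specimen pucks that lie in front of the aluminium pen across the breadboard with the fingertips, through the pen's open side, until every puck lies wholly inside it. Keep the pucks flat on the board all the way: do not pick them up or flick them. The vial and the loupe stand among them: leave these two standing where they are.

Things in the scene. Friction and masses are not known exactly. Their poses are not given: they have to be found in the camera images.
- board: Fixed grey breadboard on feet, 330 x 380 mm, flat top 40 mm over the table; on it a pen of three aluminium bars (10 mm thick, 22 mm high; back and two sides), open roughly towards the robot, inside 200 mm wide, 110 mm deep. Origin: on the board's top, middle of the open side, level with the bars' ends; x into the pen, y along the open side, z up.
- puck_1: Specimen puck, a plain cream-coloured metal disc lying flat, 25 mm diameter, 9 mm high, about 35 g (24 to 48 g), slides on the board; one of three alike. Origin: centre of its underside, z up.
- puck_2: Specimen puck, a plain cream-coloured metal disc lying flat, 25 mm diameter, 9 mm high, about 35 g (24 to 48 g), slides on the board; one of three alike. Origin: centre of its underside, z up.
- puck_3: Specimen puck, a plain cream-coloured metal disc lying flat, 25 mm diameter, 9 mm high, about 35 g (24 to 48 g), slides on the board; one of three alike. Origin: centre of its underside, z up.
- vial: Small glass vial with a cap, standing upright, loose and easily toppled, 21 mm diameter, 52 mm high. Not to be moved; its centre starts 55 mm or more from each puck. Origin: centre of its underside, z up.
- loupe: Black eyepiece loupe, standing upright, loose, 38 mm diameter, 36 mm high. Not to be moved; its centre starts 55 mm or more from each puck. Origin: centre of its underside, z up.
Things that resemble listed ones, but are neither listed nor needed, are in the scene too. Leave any pink or turquoise look-alike of the puck_3 alone.

How it is judged (in metres and radians):
At the end, for the whole second after the job is handed in: All three pucks lie flat and at rest on the board wholly inside the pen (past the line between the ends of its side bars, within 2 mm), the vial and the loupe upright and within 10 mm of where they stood (x of puck_1 in the frame of board between 0.0105 and 0.102 m and y of puck_1 in the frame of board between -0.092 and 0.092 m and z of each of puck_1, puck_2, puck_3 in the frame of board below 0.003 m and angle between each of puck_1, puck_2, puck_3, vial, loupe's own z axis and vertical below 0.1 rad and linear speed of each of puck_1, puck_2, puck_3 below 0.01 m/s and x of puck_2 in the frame of board between 0.0105 and 0.102 m and y of puck_2 in the frame of board between -0.092 and 0.092 m and x of puck_3 in the frame of board between 0.0105 and 0.102 m and y of puck_3 in the frame of board between -0.092 and 0.092 m and distance of each of vial, loupe from where it was at the start of the episode below 0.01 m); the robot touches nothing.
It fails at once if a puck was lifted off the board or tipped up (z of any of puck_1, puck_2, puck_3 in the frame of board above 0.006 m or angle between any of puck_1, puck_2, puck_3's own z axis and vertical above 0.35 rad).
It fails at once if a puck was flicked (faster than 0.6 m/s) (linear speed of any of puck_1, puck_2, puck_3 above 0.6 m/s).
It fails at once if the vial or the loupe was moved by more than 10 mm or tipped (distance of any of vial, loupe from where it was at the start of the episode above 0.01 m or angle between any of vial, loupe's own z axis and vertical above 0.3 rad).
It also fails if it takes over 58 s, if anything falls off the work surface, if the arm or the gripper's body presses on something with over 40 N, if the wrist force passes 120 N, or if a joint passes its speed limit or range.

## Robot

A 7-joint arm with a two-finger parallel gripper is mounted at the origin on a cart in front of the work surface, level with it; the furniture and walls round the work are solid. World frame = base frame: x ahead of the robot, y to its left, z up, the work surface at z = 0. Lengths are in m, angles in degrees, forces in N, time in s.
With the tool pointing down it reaches from about 0.35 to 0.775 m from the base axis. Payload 3.1 kg.
Tool frame: the origin (TCP) lies on the centre line of the jaws, within the pads' length; the fingertips stand 17 mm ahead of it and the grasp point (between the pads) lies 2 mm behind it (robot.tip_reach is the distance from the TCP to the fingertips, in m); z points along the fingers, y is the line along which they close (so a half turn about z gives the same grasp; the last joint's range is limited). The gripper opens to 85 mm and grips with 20 to 120 N. Pads are 22 mm wide; open, the fingers measure 114 mm over their backs; the gripper's body (76 mm by 85 mm) begins 54 mm behind the grasp point. The pads swing forward as they close: fully open they stand 13 mm farther back than shut.
Start: joints at [71.866, 17.813, 0.802, 86.603, -0.252, 75.585, -1.558], TCP at [0.149, -0.529, 0.248] pointing down, gripper open.
Joint ranges: [-154.91, 154.91], [-16.99, 109.72], [-72.82, 74.43], [7.12, 147.25], [-82.49, 262.49], [11.32, 116.49], [-174.64, 174.64]. Speed limits (degrees/s): [159.86, 159.86, 180, 180, 180, 180, 180].

## Interface

Orientations are given as [roll, pitch, yaw] about the fixed x, y, z axes, in that order (R = Rz(yaw) Ry(pitch) Rx(roll)).
In Python, from station import robot, fingers, vision, workorder, recognise gives the robot as it stands. Calls block until the motion is done:
- robot.move_to(position, orientation): joint-space move of the TCP to a pose.
- robot.line_to(position, orientation=None, velocity=0.15, f_stop=None): straight line of the TCP; orientation=None keeps the orientation; velocity is the mean speed in m/s. With f_stop (N) it stops when the force on the tool has changed by that much, and returns True; else False.
- robot.move_j(angles): joint-space move.
- fingers.gripper_to(opening, force=None): opening from 0.0 (shut) to 1.0 (fully open); force is the grip in N (None keeps the last); returns when the fingers have stopped.
- robot.pause(seconds).
- robot.inverse_kinematics(position, orientation): joint angles nearest the present ones, or None.
- vision.grab_frame(name): name is "scene" or "top" or "wrist"; returns the picture (384x512x3 uint8, red, green, blue); there is no depth.
- vision.calibration(name): a dict with "mtx" (3x3 intrinsics, pixels), "k1" (the pictures are not rectified: a ray, as slopes to the right and down, at radius r is drawn at 1 + k1 r^2 times it, then the intrinsics apply), "extrinsics" (4x4, takes a point from world to camera coordinates); the wrist camera has in their place "T_tool_cam" (4x4, takes a point from camera to tool coordinates, whose origin is the TCP and whose axes are the flange's). Camera axes: x right, y up, looking along -z (the intrinsics and any distortion apply to the point x, -y, -z); pixel columns grow to the right and rows downward; lengths in m; the calibration is good to about 2 mm. A picture is of the moment at which its call begins: read the wrist's pose just before it. calibration takes no time and is no camera call.
A pose or a line that the arm cannot do raises robot.PlanningError and nothing moves.
- workorder.close_job(): hands the job in; it is judged then, once.
Trained networks look in the newest picture that a camera, given by its name, has taken for a name from the list of things; names that differ only in an ending like _2 or _b are one class to them, and where a whole thing is asked for, a point or a joint stands for the part that bears it (a point fixed in the world has none). Each returns a list of dicts, best first, with "p" (0 to 1); they miss things now and then, are a little off and sometimes report something else, mostly with a low value. They report only what shows in the picture. A call takes as long as a camera call. They do not tell look-alikes from the thing itself.
- recognise(label, camera): "rect" ([centre column, centre row, width, height] in pixels, round what is visible of it).
Readings, each from a call of its own:
- robot.current_time_s(): time.
- robot.current_joint_positions(): joint angles.
- robot.current_dq(): joint speeds.
- robot.current_joint_torque(): joint torques, N m.
- robot.current_tool_pos(): TCP position.
- robot.current_eef_rot(): TCP orientation.
- robot.current_contact_force(): force on the tool from outside, world axes, zero at the start.
- robot.current_torque(): the same for the moment, N m.
- robot.current_finger_gap(): opening from 0.0 (shut) to 1.0 (fully open).
- robot.current_gripper_force(): force on a finger pad.
Only numpy, scipy, OpenCV 4.12 (cv2) and the standard library are available. Lean on these libraries where they do the work, as an engineer would, in place of code of your own. Each camera call takes 0.05 s, during which the arm holds its last target. There are 200 camera calls.

## Working session

There is one attempt and no reset: what is moved stays moved. The work goes in short steps, each a Python script; the robot and the scene stay as the last script left them, time stands still between calls to the robot, and variables do not carry over. Pictures are saved under pics/ and viewed, at most 10 in all, crops included, and the job is handed in when it is done.

```bash
mkdir -p pics; cat > h.py <<'E'
import numpy as np, cv2
from station import robot, fingers, vision, workorder, recognise
def ray(cam,u,v):
    c=vision.calibration(cam);K=np.array(c["mtx"]);k=c["k1"]
    d=np.array([(u-K[0,2])/K[0,0],(v-K[1,2])/K[1,1]]);s=d.copy()
    for _ in range(20): s=d/(1+k*(s@s))
    E=np.array(c["extrinsics"]);R=E[:3,:3];t=E[:3,3]
    return -R.T@t, R.T@np.array([s[0],-s[1],-1])
def pt(cam,u,v,z):
    o,d=ray(cam,u,v);return (o+d*(z-o[2])/d[2])
def px(cam,p):
    c=vision.calibration(cam);K=np.array(c["mtx"]);E=np.array(c["extrinsics"])
    q=E[:3,:3]@np.array(p)+E[:3,3];s=np.array([q[0],-q[1]])/-q[2];s=s*(1+c["k1"]*(s@s))
    return K[:2,:2]@s+K[:2,2]
def save(cam,name,crop=None):
    im=vision.grab_frame(cam)[:,:,::-1]
    if crop: a,b,c,d=crop; im=im[b:d,a:c]
    f=min(800/im.shape[1],600/im.shape[0]);cv2.imwrite("pics/"+name,cv2.resize(im,None,fx=f,fy=f,interpolation=cv2.INTER_CUBIC))
E
python3 - <<'E'
from h import *
save("top","t0.png");save("scene","s0.png")
for c in ("top","scene"):
    for n,z in (("puck_1",.0445),("vial",.066),("loupe",.058),("board",.04)):
        for r in recognise(n,c): print(c,n,round(r["p"],2),np.round(r["rect"],1),np.round(pt(c,*r["rect"][:2],z),3))
print(robot.current_time_s())
E
```

```text
top puck_1 0.68 [225.1 182.7   9.1   7.4] [0.53  0.146 0.044]
top puck_1 0.64 [346.8 268.9   9.6   9.5] [ 0.345 -0.097  0.044]
top puck_1 0.63 [255.6 267.2   6.   12.4] [0.354 0.087 0.044]
top puck_1 0.52 [250.4 205.6   9.   12.6] [0.48  0.094 0.044]
top puck_1 0.45 [281.8 189.7  10.8  11.5] [0.512 0.027 0.044]
top loupe 0.68 [319.2 213.2  20.6  22.8] [ 0.458 -0.046  0.058]
top board 0.63 [284.9 161.8 184.1 161.2] [0.573 0.018 0.04 ]
scene puck_1 0.48 [237.5 189.2   9.8   9.6] [0.533 0.148 0.044]
scene puck_1 0.39 [213.7 246.1   5.8   6.8] [0.316 0.056 0.044]
scene vial 0.67 [325.2 220.5  10.2  22.2] [ 0.501 -0.107  0.066]
scene loupe 0.6 [289.  223.   20.3  26.4] [ 0.459 -0.041  0.058]
scene board 0.87 [290.8 215.1 203.2 116.5] [ 0.512 -0.017  0.04 ]
0.5
```

View pics/t0.png

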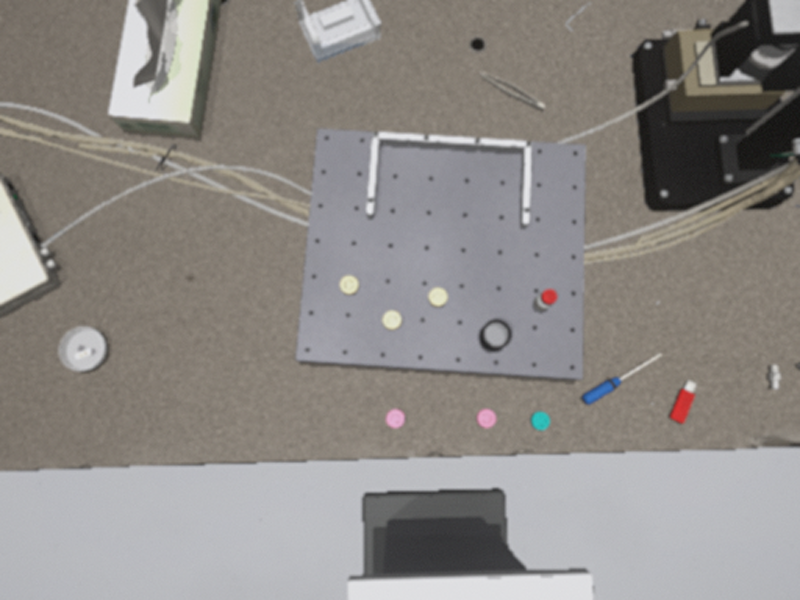

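View pics/s0.png

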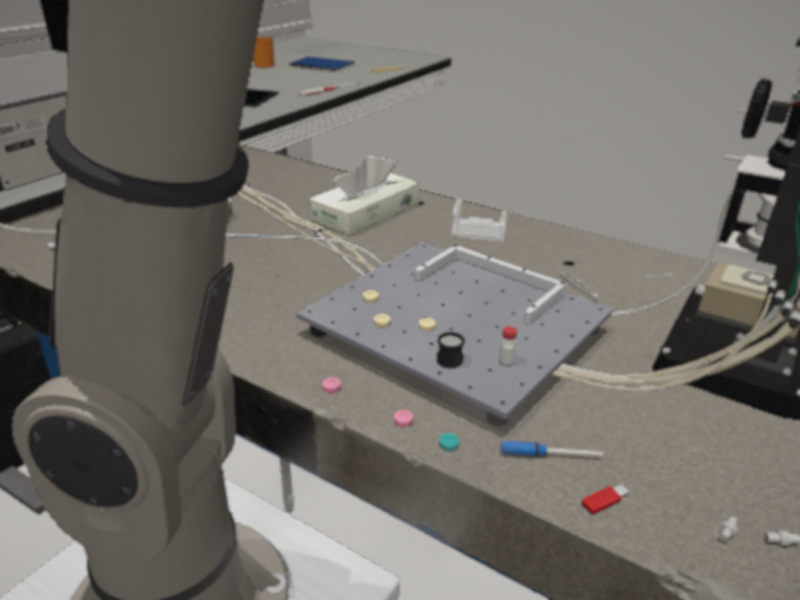

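The cream discs on the board, at view pixels (349,284), (392,319) and (438,297), are the pucks. The pink discs (395,418) and (487,418) and the turquoise one (541,420) lie on the table off the board, so they are look-alikes. Next I'll refine the positions and confirm in a crop.

```bash
cat > m.py <<'E'
from h import *
def pen():
    # bar ends (top at z=.062), view px/1.5625 -> crop-checked
    return None
def pucks(cam="top"):
    im=vision.grab_frame(cam);hsv=cv2.cvtColor(im,cv2.COLOR_RGB2HSV)
    m=cv2.inRange(hsv,(20,35,120),(35,140,255));n,l,s,c=cv2.connectedComponentsWithStats(m)
    out=[]
    for i in range(1,n):
        if 35<s[i,4]<250:
            p=pt(cam,*c[i],.0475)
            if .3<p[0]<.8 and -.2<p[1]<.25: out.append((p[:2],s[i,4],c[i]))
    return out
E
python3 - <<'E'
from m import *
for p in pucks(): print(np.round(p[0],4),p[1],np.round(p[2],1))
save("top","t1.png",(190,75,380,245))
E
```

```text
[0.5313 0.1492] 78 [223.3 181.8]
```

View pics/t1.png

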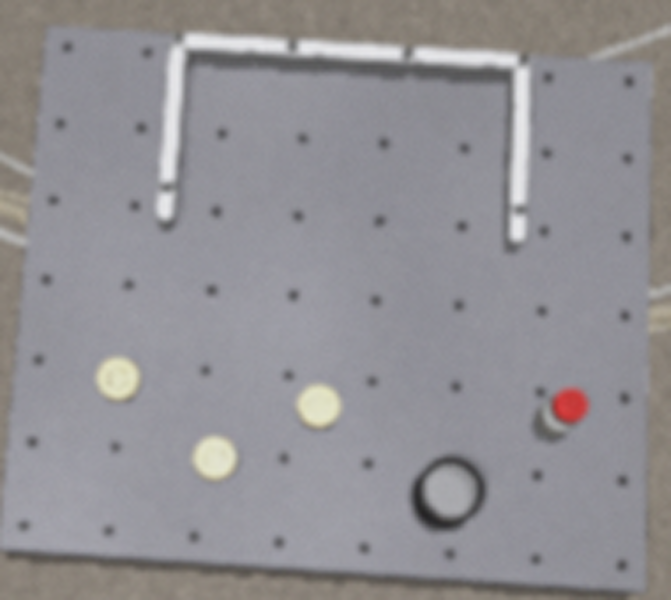

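The crop confirms three plain cream discs at crop pixels (118,378), (214,457) and (319,406), with the loupe at (449,490) and the vial cap at (570,406). The pen's bar ends are at (165,222) and (517,244), and its back runs from (180,42) to (523,60).

```bash
python3 - <<'E'
from h import *
f=600/170
def w(u,v,z): return pt("top",(u+.5)/f-.5+190,(v+.5)/f-.5+75,z)[:2]
for n,u,v,z in (("pA",118,378,.0485),("pB",214,457,.0485),("pC",319,406,.0485),("loupe_top",449,490,.072),("vialcap",570,406,.092),
  ("Lend",165,220,.062),("Rend",517,242,.062),("Lback",180,42,.062),("Rback",523,60,.062)): print(n,np.round(w(u,v,z),4))
for p in ([.55,.02,.25],[.5,.15,.061],[.7,.1,.061],[.7,0,.061],[.45,.05,.061]):
    for y in (0,-90,90): print(p,y,robot.inverse_kinematics(p,[180,0,y]) is not None, end=' ')
print(robot.current_eef_rot(),robot.tip_reach)
E
```

```text
pA [0.5312 0.1495]
pB [0.4822 0.0939]
pC [0.5109 0.0311]
loupe_top [ 0.4559 -0.039 ]
vialcap [ 0.4987 -0.106 ]
Lend [0.6237 0.1191]
Rend [ 0.604  -0.0894]
Lback [0.7365 0.1076]
Rback [ 0.7186 -0.1005]
[0.55, 0.02, 0.25] 0 True [0.55, 0.02, 0.25] -90 True [0.55, 0.02, 0.25] 90 True [0.5, 0.15, 0.061] 0 True [0.5, 0.15, 0.061] -90 True [0.5, 0.15, 0.061] 90 True [0.7, 0.1, 0.061] 0 True [0.7, 0.1, 0.061] -90 True [0.7, 0.1, 0.061] 90 True [0.7, 0, 0.061] 0 True [0.7, 0, 0.061] -90 True [0.7, 0, 0.061] 90 True [0.45, 0.05, 0.061] 0 True [0.45, 0.05, 0.061] -90 True [0.45, 0.05, 0.061] 90 True [ 1.79999141e+02 -9.37853250e-04  1.57459216e+01] 0.017
```

```bash
cat > sweep.py <<'E'
from m import *
th=np.radians(-5.2);X=np.array([np.cos(th),np.sin(th)]);Y=np.array([-X[1],X[0]]);O=np.array([.614,.015])
W=lambda p:O+p[0]*X+p[1]*Y
B=lambda w:np.array([(np.array(w)-O)@X,(np.array(w)-O)@Y])
def sweep(p,tgt,z=None):
    """p: world xy of puck; tgt: its target in the board frame; z: TCP height, None = touch down"""
    p=np.array(p);d=W(tgt)-p;L=np.linalg.norm(d);d/=L
    rot=[180,0,float(np.degrees(np.arctan2(d[1],d[0])))]
    s=p-.040*d;e=p+(L-.021)*d
    pos=lambda q,z:[float(q[0]),float(q[1]),z]
    robot.move_to(pos(s,.2 if z is None else .13),rot)
    fingers.gripper_to(.165)
    robot.line_to(pos(s,.072 if z is None else z),velocity=.15)
    if z is None:
        print("hit",robot.line_to(pos(s,.05),velocity=.02,f_stop=3))
        z=float(robot.current_tool_pos()[2])+.003;print("z",z,robot.current_finger_gap())
        robot.line_to(pos(s,z),velocity=.05)
    robot.line_to(pos(e,z),velocity=.08)
    robot.pause(.2);print("f",np.round(robot.current_contact_force(),1))
    robot.line_to(pos(e-.015*d,z),velocity=.08)
    robot.line_to(pos(e-.015*d,.13),velocity=.15)
    print("t",robot.current_time_s())
    return z
E
python3 - <<'E'
from sweep import *
z=sweep([.5109,.0311],(.055,-.055))
E
python3 - <<'E'
from h import *
save("top","t2.png",(190,75,380,245))
E
```

```text
hit True
z 0.060412068877750684 0.16542325965436683
f [-0.8  0.4 -0.7]
t 9.3083
```

View pics/t2.png

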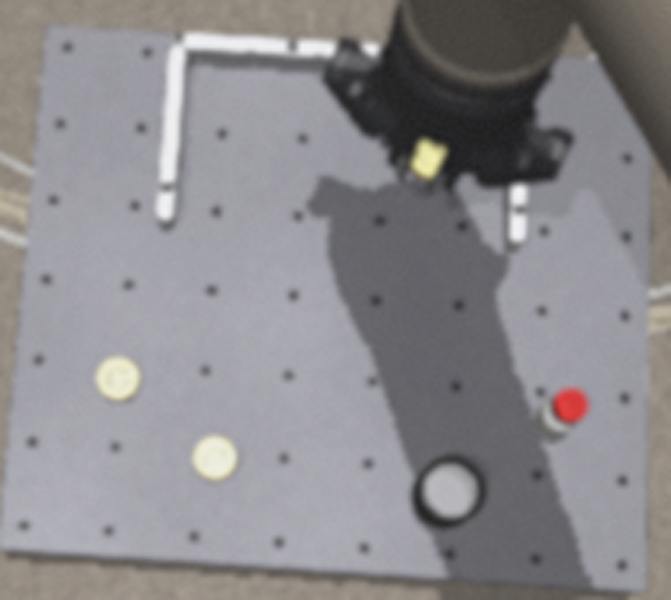

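The third puck is no longer in front of the pen; the gripper hides where it ended up. The loupe, the vial and the other two pucks haven't moved, so I'll sweep those two.

```bash
python3 - <<'E'
from sweep import *
sweep([.4822,.0939],(.055,-.012),.0604)
sweep([.5312,.1495],(.05,.035),.0604)
robot.move_to([.42,.05,.25],[180,0,-5])
save("top","t3.png",(190,75,380,245)); print(robot.current_time_s())
E
```

```text
f [-0.5 -0.1 -0.1]
t 15.2667
f [-0.3 -0.6  0.1]
t 20.625
21.6583
```

View pics/t3.png

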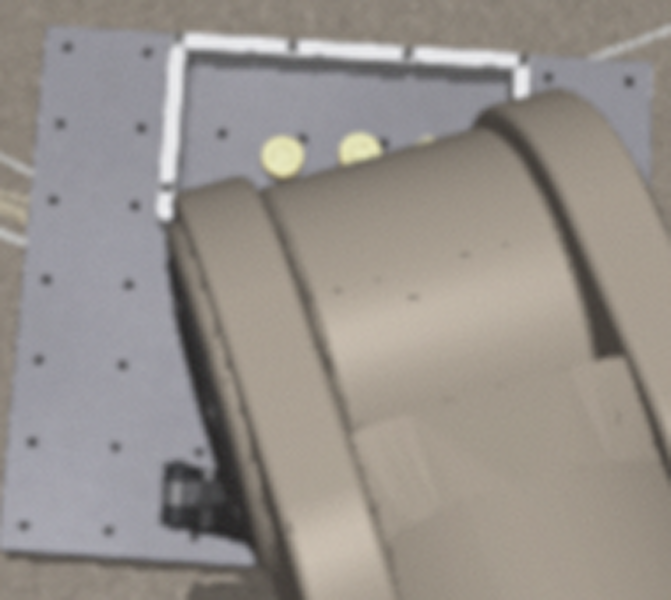

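Two pucks are at (282,156) and (360,152), and the top edge of the third shows at (428,137). All are well above the bar-end line at about row 230. I'll move the arm clear and check the vial and loupe.

```bash
python3 - <<'E'
from h import *
robot.move_to([.3,.4,.3],[180,0,50])
save("top","t4.png",(190,75,380,245)); print(robot.current_time_s())
E
```

```text
23.1
```

View pics/t4.png

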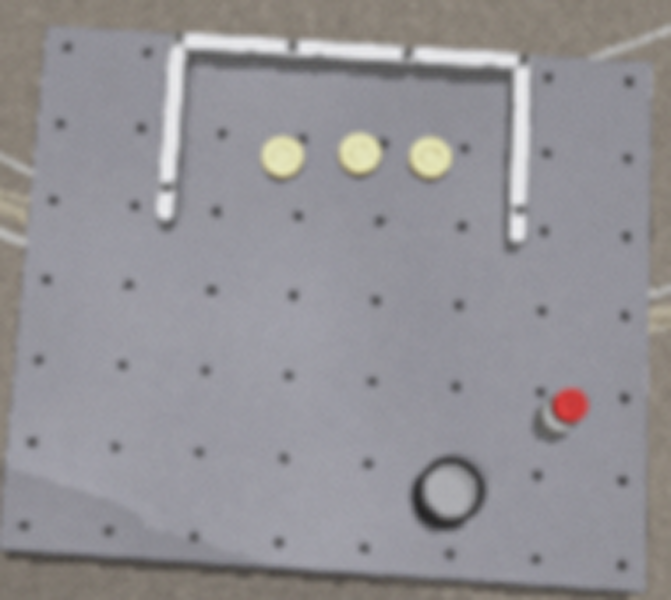

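All three pucks, at (282,156), (360,152) and (430,157), lie wholly inside the pen. The loupe (449,490) and vial (570,406) are where they started, so I'm handing in.

```bash
python3 -c "
from h import *
print(workorder.close_job())"
```

```text
the job is handed in; nothing more can be done
None
```

The job is handed in: the last picture showed all three pucks wholly inside the pen and the vial and loupe standing where they started, at about 23 s of the 58 s limit; no verdict came back.

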